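# Clear the pepper mill and hold the toaster lever at its third click

### The arm

A 6-joint arm with a two-finger parallel gripper is mounted at the origin on a cart in front of the work surface, level with it; the furniture and walls round the work are solid. World frame = base frame: x ahead of the robot, y to its left, z up, the work surface at z = 0. Lengths are in m, angles in rad, forces in N, time in s.
With the tool pointing down it reaches from about 0.35 to 0.85 m from the base axis. Payload 8.1 kg.
Tool frame: the origin (TCP) lies on the mounting face of the last link; the fingertips stand 186 mm ahead of it and the grasp point (between the pads) lies 167 mm ahead of it (robot.finger_overhang is the distance from the TCP to the fingertips, in m); z points along the fingers, y is the line along which they close (so a half turn about z gives the same grasp; the last joint's range is limited). The gripper opens to 93 mm and grips with 3 to 60 N. Pads are 15 mm wide; open, the fingers measure 128 mm over their backs; the gripper's body (75 mm by 188 mm) begins 65 mm behind the grasp point.
Start: joints at [-1.387, 0.13, 1.488, -0, 1.523, -0.085], TCP at [0.159, -0.578, 0.405] pointing down, gripper open.
Joint ranges: [-2.96, 2.96], [-0.89, 2.26], [0.02, 2.5], [-1.34, 4.48], [0, 2.73], [-2.66, 2.66]. Speed limits (rad/s): [2.39, 2.39, 2.79, 3.14, 3.14, 3.14].

### API

Orientations are given as a rotation vector (axis times angle).
In Python, from plant import readout, read_camera, get_calibration, job, robot gives the robot as it stands.
- The arm moves only by the shell command python3 -m handwheel 'ROWS' [FORCE]. ROWS is JSON, a list of rows, each a list of 5 numbers: the shift along the world's x, y, z in cm, then the turn about the world's z in rad, then the closure, from 0 (fully open) to 1 (shut). In form: [[tx, ty, tz, spin, gripper], ...]. A call has 1 to 10 rows; each row shifts and turns the commanded pose from where the row before left it; what a row does not reach is not made up. A row lasts 1/8 s, in which the tool goes at most 62.5 mm and 10.7 degrees, less where a joint would pass 70% of its speed; a pose out of reach is approached as far as the arm can. A call is refused whole if a number of a shift passes 6.25 or a number of a turn 0.188, either way. A call with a gripper value outside its range is refused whole. The fingers move at their own pace and stop on an object; FORCE is the grip in N (left out, the last holds). Time passes only in rows, so rows that do not move let the fingers close. It gives the time, the measured TCP pose, the force, the opening and the grip force at its end, in the units of the state.
- readout.read_state(): the state, without advancing time (a new reading comes with each control period).
- read_camera(name): name is "side" or "top"; returns the picture (480x640x3 uint8, red, green, blue); there is no depth.
- get_calibration(name): a dict with "fovy" (degrees; the focal length in pixels is half the picture's height over the tangent of half this angle, whatever the lens; pixels are square), "cx", "cy" (the principal point, pixels), "pose" (4x4, takes a point from camera to world coordinates). Camera axes: x right, y down, z forward; pixel columns grow to the right and rows downward; lengths in m; the calibration is good to about 2 mm. A picture is of the moment at which its call begins. get_calibration takes no time and is no camera call.
- job.close_job(): hands the job in; it is judged then, once.
The state is a dict: "t": time; "q": joint angles; "dq": joint speeds; "joint_torque": joint torques, N m; "tool_pos": TCP position; "orientation": TCP orientation; "force": force on the tool from outside, world axes, zero at the start; "wrist_torque": the same for the moment, N m; "opening": finger opening in m; "gripper_force": force on a finger pad.
Only numpy, scipy, OpenCV 4.12 (cv2) and the standard library are available. Lean on these libraries where they do the work, as an engineer would, in place of code of your own. Each camera call takes 0.05 s, during which the arm holds its last target. There are 200 camera calls.

### The job

The pepper mill right in front of the toaster stands in the way of its lever: lift that mill away and stand it upright on the slate tray, beside the salt shaker. Then push the sprung lever down with the fingertips, past its first two clicks to the third and no further, and finish still holding it down there, because the spring throws it up again if you let go. Leave the salt shaker, the mug and the garlic where they are.

Things in the scene. Friction and masses are not known exactly. Their poses are not given: they have to be found in the camera images.
- toaster: White toaster, fixed, on a 4 mm cork mat; its narrow end with the black lever looks roughly at the robot. Origin on the mat's top (z = 0.004 world), off to one side of the housing; z up; own -y points out of the lever end, x runs across it. The housing spans x -203..-29, y -124 (lever end)..148, z 0..189 mm, the lever is at x -116. A cord (look only) lies on the +x side.
- toaster_lever (a joint): Travel of the toaster's lever, m: 0 = up (start), grows downwards to the hard stop at 0.065. Clicks (detents) every 0.014: first 0.014, second 0.028, third 0.042, fourth 0.056. The spring pushes up with 5 N at the top, 7 N at the third click; clicks add or take 3.5 N, friction 1 N, so pushing takes up to 12 N; released, it always runs back up.
- lever_top (a point): Point on the upper face of the lever's black paddle, mid width, 12 mm out from the toaster's face; moves with the lever; 0.160 m above the worktop when up. The paddle is 40 mm wide, stands out 24 mm from the face, is 13 mm thick. Axes as toaster. The toaster's top is 33 mm above it when up: lean the gripper back from the toaster about 30 degrees to press far down.
- pepper_mill: Wooden pepper mill, loose, 170 mm tall, about 0.18 kg, upright on the worktop just in front of the lever (axis 54 to 64 mm out from the toaster's face). (A like mill and shaker far back on the right belong to the room.) Origin at the centre of its foot, z up. Base 58 mm across; the rounded head, 123 to 159 mm high, is 49 mm across and good to grip from above; on it a 12 mm knob up to 170 mm.
- slate_tray: Dark slate serving tray, fixed, 105 mm (own x) by 285 mm (own y), 12 mm thick. Origin at the centre of its underside on the worktop, z up. The salt shaker stands near its -y end (the far end); the other half is free.
- salt_shaker: Clear salt shaker with grey top, 44 mm across, 90 mm tall, loose, standing on the slate tray about 95 mm from its centre. Origin at the centre of its foot. Bystander.
- mug: White mug, 84 mm across, 106 mm tall, loose, right of the toaster's lever end. Origin on the worktop under it. Bystander.
- garlic: Garlic bulb, 60 mm, loose, on the worktop between toaster and tray, towards the robot. Origin at the centre of its underside. Bystander.

How it is judged:
On the way, in this order (a step that is already met when the one before it is completed fails the run):
1. the pepper mill stands upright on the slate tray, let go, with the lever still up (contact force between pepper_mill and slate_tray above 0.3 N and angle between pepper_mill's own z axis and vertical below 0.1 rad and linear speed of pepper_mill below 0.03 m/s and contact force between the fingers and pepper_mill below 0.1 N and value of joint toaster_lever below 0.006 m), for 0.2 s.
2. the fingers hold the lever at its third click (value of joint toaster_lever between 0.037 and 0.047 m and contact force between the fingers and toaster above 1 N), for 0.4 s.
At the end, for the whole second after the job is handed in: The fingers press on the lever and hold it still at its third click (travel 37 to 47 mm), and the pepper mill stands upright (within 0.1 rad), at rest and untouched on the slate tray (all of step 2 and velocity of joint toaster_lever between -0.01 and 0.01 m/s and contact force between pepper_mill and toaster below 0.1 N and contact force between pepper_mill and slate_tray above 0.3 N and angle between pepper_mill's own z axis and vertical below 0.1 rad and linear speed of pepper_mill below 0.03 m/s and contact force between each of the arm, the fingers and pepper_mill below 0.1 N); the arm keeps its last pose, push and grip.
It fails at once if the lever is pressed past the third click towards the fourth (travel over 51 mm) (value of joint toaster_lever above 0.051 m).
It fails at once if the pepper mill is tipped over (over 1 rad) (angle between pepper_mill's own z axis and vertical above 1 rad).
It fails at once if the salt shaker, mug or garlic is displaced by more than 30 mm (distance of any of salt_shaker, mug, garlic from where it was at the start of the episode above 0.03 m).
It also fails if it takes over 59 s, if anything falls off the work surface, if the arm or the gripper's body presses on something with over 40 N, if the wrist force passes 120 N, or if a joint passes its speed limit or range.

## Working session

There is one attempt and no reset: what is moved stays moved. The work goes in short steps, Python scripts to look and compute and a shell command to move; the robot and the scene stay as the last step left them, time stands still between calls to the robot, and variables do not carry over. Pictures are saved under pics/ and viewed, at most 10 in all, crops included, and the job is handed in when it is done.

```bash
mkdir -p pics; ls; python3 - <<'E'
from plant import readout, read_camera, get_calibration, robot
import cv2,numpy as np
for n in("side","top"):
    cv2.imwrite(f"pics/{n}0.png",read_camera(n)[:,:,::-1]); c=get_calibration(n); print(n,c["fovy"],c["cx"],c["cy"]); print(np.round(c["pose"],4))
s=readout.read_state();print({k:np.round(v,3) for k,v in s.items()}); print([a for a in dir(robot) if a[0]!='_'])
E
```

```text
pics
side 44.19216104794606 307.8037880635931 244.78719603712722
[[-0.857  -0.2291  0.4615 -0.0536]
 [-0.5152  0.3992 -0.7584  0.9377]
 [-0.0105 -0.8878 -0.4602  0.723 ]
 [ 0.      0.      0.      1.    ]]
top 47.53979417588295 318.24026068888264 235.25725103884548
[[ 0.0998 -0.9745  0.201   0.2786]
 [-0.995  -0.0986  0.016  -0.0511]
 [ 0.0042 -0.2016 -0.9795  1.4249]
 [ 0.      0.      0.      1.    ]]
{'t': np.float64(0.1), 'q': array([-1.387,  0.131,  1.489,  0.   ,  1.523, -0.085]), 'dq': array([ 0.   , -0.002, -0.002, -0.001, -0.001,  0.   ]), 'joint_torque': array([ 1.0000e-03, -5.6134e+01, -4.9310e+01,  7.7000e-02,  2.9000e-02,
       -0.0000e+00]), 'tool_pos': array([ 0.159, -0.578,  0.404]), 'orientation': array([-3.112, -0.421,  0.   ]), 'force': array([-0.3  ,  1.088, -0.352]), 'wrist_torque': array([ 0.023,  0.006, -0.011]), 'gripper_force': np.float64(0.0), 'opening': np.float64(0.093)}
['IKError', 'finger_overhang']
```

View pics/side0.png

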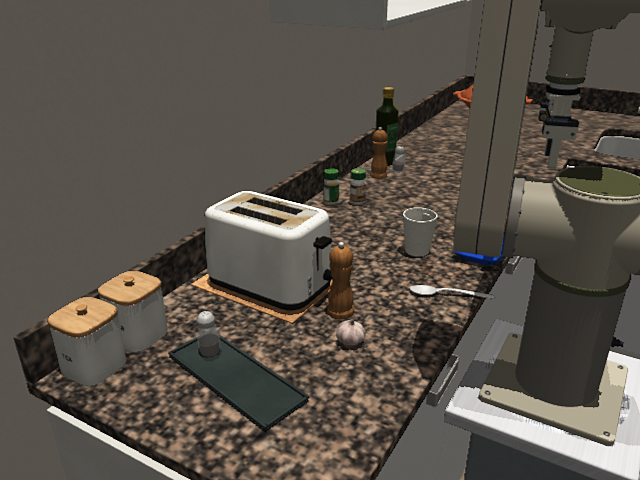

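View pics/top0.png

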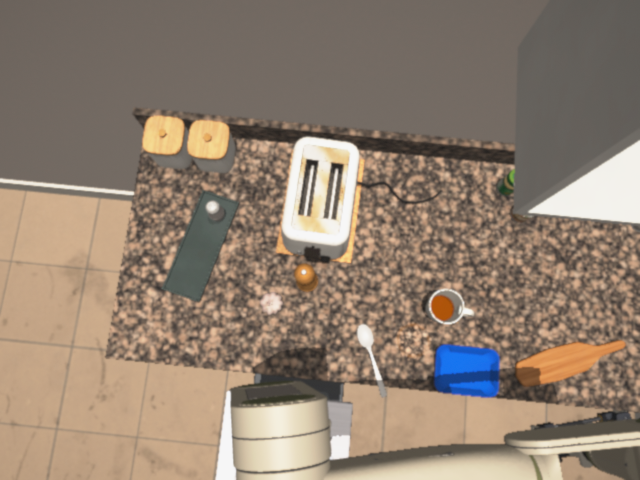

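The side view shows the mill's knob at about (340,243), its foot near (341,315), the lever at (322,245), the tray around (240,380) and the garlic at (350,333). In the top view the mill's head is at (305,273), the lever at (315,254), the tray at (200,245) and the salt at (213,208).

```bash
cat > h.py <<'E'
import numpy as np,cv2
from plant import get_calibration
def ray(n,u,v):
    c=get_calibration(n);f=240/np.tan(np.radians(c["fovy"])/2);P=np.array(c["pose"])
    d=P[:3,:3]@np.array([(u-c["cx"])/f,(v-c["cy"])/f,1]);return P[:3,3],d/np.linalg.norm(d)
def plane(n,u,v,z):
    o,d=ray(n,u,v);return o+d*(z-o[2])/d[2]
def tri(a,b):
    (o1,d1),(o2,d2)=ray("side",*a),ray("top",*b)
    s,t=np.linalg.lstsq(np.c_[d1,-d2],o2-o1,rcond=None)[0]
    p,q=o1+s*d1,o2+t*d2;return (p+q)/2,np.linalg.norm(p-q)
def proj(n,p):
    c=get_calibration(n);f=240/np.tan(np.radians(c["fovy"])/2);P=np.array(c["pose"])
    x=P[:3,:3].T@(np.array(p)-P[:3,3]);return np.array([c["cx"]+f*x[0]/x[2],c["cy"]+f*x[1]/x[2]])
E
python3 - <<'E'
import cv2,numpy as np
from h import *
s=cv2.imread("pics/side0.png");t=cv2.imread("pics/top0.png")
a=cv2.resize(s[225:325,290:370],None,fx=5,fy=5,interpolation=cv2.INTER_CUBIC)
b=cv2.resize(t[235:310,265:345],None,fx=5,fy=5,interpolation=cv2.INTER_CUBIC);b=np.vstack([b,np.zeros((125,400,3),np.uint8)])
cv2.imwrite("pics/crop.png",np.hstack([a,b]))
# tray
for n,im,box in(("side",s,(330,430,160,310)),("top",t,(180,310,155,245))):
    r0,r1,c0,c1=box; h=cv2.cvtColor(im[r0:r1,c0:c1],cv2.COLOR_BGR2HSV).astype(int)
    bb=im[r0:r1,c0:c1].astype(int)
    m=((bb[:,:,0]-bb[:,:,2]>3)&(bb.max(2)<90)).astype(np.uint8)*255
    m=cv2.morphologyEx(m,cv2.MORPH_CLOSE,np.ones((5,5)));m=cv2.morphologyEx(m,cv2.MORPH_OPEN,np.ones((5,5)))
    c=max(cv2.findContours(m,0,1)[0],key=cv2.contourArea)+np.array([c0,r0])
    box=cv2.boxPoints(cv2.minAreaRect(c)) if n=="top" else cv2.approxPolyDP(cv2.convexHull(c),5,True)[:,0]
    print(n,cv2.contourArea(c)); W=np.array([plane(n,u,v,.012)[:2] for u,v in box]);print(np.round(np.c_[box,W],3), W.mean(0))
    print(np.linalg.norm(W-np.roll(W,1,0),axis=1))
# mill head, top view
h=cv2.cvtColor(t,cv2.COLOR_BGR2HSV)
print(t[273,290:320].tolist())
E
```

```text
side 5437.0
[[1.70e+02 3.52e+02 6.59e-01 2.87e-01]
 [1.92e+02 3.40e+02 6.47e-01 2.36e-01]
 [2.25e+02 3.39e+02 5.92e-01 2.00e-01]
 [3.09e+02 4.00e+02 3.56e-01 2.66e-01]
 [2.60e+02 4.29e+02 3.90e-01 3.65e-01]] [0.52893495 0.27099947]
[0.27947159 0.05257743 0.06582739 0.24498542 0.10478518]Traceback (most recent call last):
  File "<stdin>", line 13, in <module>
ValueError: max() iterable argument is empty
```

View pics/crop.png

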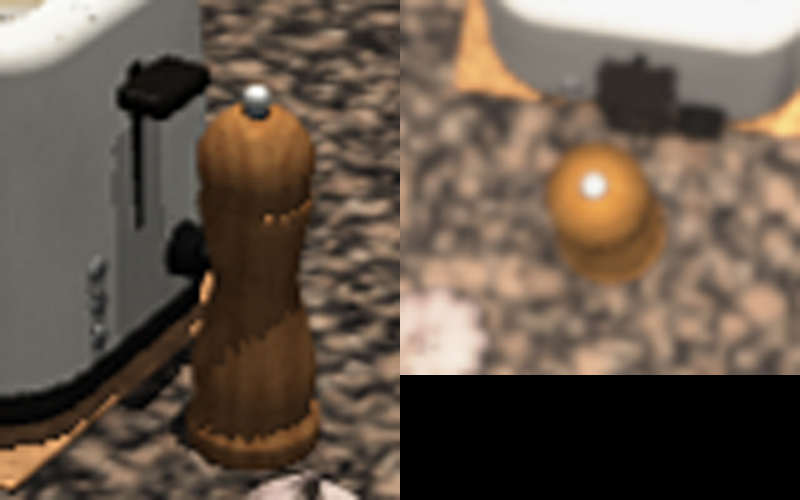

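The crop shows the knob at (341.0,244.2) in the side view and (303.1,271.5) in the top view. The black paddle is just behind it, with the black dial to its lower right.

```bash
cat > m1.py <<'E'
from h import *
s=cv2.imread("pics/side0.png");t=cv2.imread("pics/top0.png")
p,g=tri((341,244.2),(303.1,271.5));print("knob",p,g)
print("pix tray",t[260,190],t[280,180])
g=t.astype(int)
m=((g[:,:,1]>=g[:,:,2]+3)&(g.max(2)<90)).astype(np.uint8)*255;m[:, :150]=0;m[:180]=0;m[310:]=0;m[:,245:]=0
m=cv2.morphologyEx(m,cv2.MORPH_OPEN,np.ones((3,3)));m=cv2.morphologyEx(m,cv2.MORPH_CLOSE,np.ones((9,9)))
c=max(cv2.findContours(m,0,1)[0],key=cv2.contourArea);W=np.array([plane("top",u,v,.012)[:2] for u,v in c[:,0]],np.float32)
r=cv2.minAreaRect(W);print("tray",r);print(cv2.boxPoints(r))
# toaster white top
w=((g.min(2)>185)).astype(np.uint8)*255;w[:, :270]=0;w[:,375:]=0;w[:120]=0;w[265:]=0
w=cv2.morphologyEx(w,cv2.MORPH_CLOSE,np.ones((5,5)))
c=max(cv2.findContours(w,0,1)[0],key=cv2.contourArea);W=np.array([plane("top",u,v,.185)[:2] for u,v in c[:,0]],np.float32)
r=cv2.minAreaRect(W);print("toaster",r);print(cv2.boxPoints(r))
# slots
# lever black
k=(g.max(2)<45).astype(np.uint8)*255
l=np.zeros_like(k);l[243:264,298:345]=k[243:264,298:345]
for row in l[243:264,298:345]:print(''.join('#' if x else '.' for x in row))
for n,z,u,v in(("salt",.09,213,208),("garlic",.05,271,302)):
    print(n,plane("top",u,v,z))
E
python3 m1.py
```

```text
knob [ 0.4445311  -0.00542836  0.17221594] 0.005218209878738634
pix tray [89 94 85] [87 92 84]
tray ((0.5118381977081299, 0.3259219527244568), (0.016252746805548668, 0.007892295718193054), 8.566493034362793)
[[0.50321466 0.3286136 ]
 [0.5043903  0.32080933]
 [0.52046174 0.3232303 ]
 [0.5192861  0.33103457]]
toaster ((0.6430537104606628, -0.025508590042591095), (0.15718884766101837, 0.25446298718452454), 87.62166595458984)
[[ 0.51267034 -0.09875548]
 [ 0.76691407 -0.10931514]
 [ 0.7734371   0.0477383 ]
 [ 0.51919335  0.05829796]]
...............................................
...............................................
...............................................
...............................................
...............................................
...............................................
...............................................
...............................................
...............................................
...............................................
...............................................
...............................................
...............................................
.........##....................................
.........##............######..................
.......................########................
.......................########................
.......................#######.................
...........................###.................
...............................................
...............................................
salt [0.59575552 0.24203124 0.09      ]
garlic [0.3785456  0.07226653 0.05      ]
```

```bash
cat > m2.py <<'E'
from h import *
s=cv2.imread("pics/side0.png");t=cv2.imread("pics/top0.png");g=t.astype(int)
def cen(n,im,u,v,th):
    b=im[v-5:v+6,u-5:u+6].astype(int);m=(b.min(2)>th);y,x=np.nonzero(m);return u-5+x.mean(),v-5+y.mean(),m.sum()
a=cen("side",s,341,244,110);b=cen("top",t,303,271,130);print(a,b,tri(a[:2],b[:2]))
m=((g[:,:,1]>=g[:,:,2]+4)&(g.max(2)<115)&(abs(g[:,:,1]-g[:,:,0])<15)).astype(np.uint8)*255;m[:, :150]=0;m[:180]=0;m[310:]=0;m[:,245:]=0
m=cv2.morphologyEx(m,cv2.MORPH_CLOSE,np.ones((5,5)));m=cv2.morphologyEx(m,cv2.MORPH_OPEN,np.ones((7,7)))
c=max(cv2.findContours(m,0,1)[0],key=cv2.contourArea);W=np.array([plane("top",u,v,.012)[:2] for u,v in c[:,0]],np.float32)
r=cv2.minAreaRect(W);print("tray",r);print(cv2.boxPoints(r))
# toaster edges between rows 160..235
w=(g.min(2)>150);L=[];R=[]
for v in range(158,232):
    x=np.nonzero(w[v,275:372])[0]+275
    L.append(plane("top",x[0]-.5,v,.17)[:2]);R.append(plane("top",x[-1]+.5,v,.17)[:2])
for nm,E in(("L",L),("R",R)):
    vx,vy,x0,y0=cv2.fitLine(np.array(E,np.float32),cv2.DIST_HUBER,0,.01,.01).ravel();print(nm,np.degrees(np.arctan2(vy,vx)),x0,y0)
k=g.max(2)<75
for v in range(243,264):print(v,''.join('#' if x else '.' for x in k[v,298:345]))
k=s.max(2)<45
for v in range(232,265):print(v,''.join('#' if x else '.' for x in k[v,305:345]))
E
python3 m2.py
```

```text
(np.float64(340.77777777777777), np.float64(242.83333333333334), np.int64(18)) (np.float64(303.34615384615387), np.float64(271.65384615384613), np.int64(26)) (array([ 0.44451867, -0.00585099,  0.17500753]), np.float64(0.003791465279819821))
tray ((0.5120878219604492, 0.277211993932724), (0.10359078645706177, 0.27931860089302063), 76.13444519042969)
[[0.3640856  0.26039445]
 [0.63526505 0.1934573 ]
 [0.66009    0.29402953]
 [0.3889106  0.36096668]]
L -2.0732584 0.6452594 0.056348443
R -2.317219 0.62170845 -0.105074406
243 ...............................................
244 ...............................................
245 ...............................................
246 ...............................................
247 .............###...............................
248 ........########...............................
249 .......##############..........................
250 .......###############.........................
251 .......###############.........................
252 .......###############.........................
253 .......###############.........................
254 .
[... 1299 characters left out ...]
.........................
250 ...........##...........................
251 ...........##...........................
252 ...........##...........................
253 ............#...........................
254 ............#...........................
255 ............#...........................
256 ............#...........................
257 ............#...........................
258 ............#...........................
259 ............#...........................
260 ............##..........................
261 ............##............#.............
262 ............##............#.............
263 ............##............#.............
264 ............##..........................
```

```bash
cat > m3.py <<'E'
from h import *
for uv,z in(((312.5,248.3),.16),((312.5,260.5),.147),((305,254),.155),((320,254),.155)):print(uv,plane("top",*uv,z))
for uv,z in(((331.5,239.5),.16),((315,246),.147),((322,236.5),.16)):print("side",uv,plane("side",*uv,z))
E
python3 m3.py; python3 -m handwheel '[[2,4,0.3,-0.03,0],[2,4,0.3,-0.03,0],[2,4,0.3,-0.03,0],[2,4,0.3,-0.03,0],[2,4,0.3,-0.03,0],[2,4,0.3,-0.03,0],[2,4,0.3,-0.03,0],[2,4,0.3,-0.03,0],[2,4,0.3,-0.03,0],[2,4,0.3,-0.04,0]]' 20
```

```text
(312.5, 248.3) [ 0.50561082 -0.02017187  0.16      ]
(312.5, 260.5) [ 0.47870115 -0.02284868  0.147     ]
(305, 254) [ 0.49111753 -0.00381601  0.155     ]
(320, 254) [ 0.49467875 -0.03907294  0.155     ]
side (331.5, 239.5) [ 0.48031277 -0.03582797  0.16      ]
side (315, 246) [ 0.50812655 -0.01450364  0.147     ]
side (322, 236.5) [ 0.50465501 -0.03812694  0.16      ]
t: 1.35
tool_pos: [0.3596, -0.177, 0.4346]
orientation: [-3.141, 0.067, 0.0]
force: [0.1, -0.3, 0.1]
opening: 0.093
gripper_force: 0.0
```

```bash
python3 -m handwheel '[[1.7,3.4,0,0,0],[1.7,3.4,0,0,0],[1.7,3.4,0,0,0],[1.7,3.4,0,0,0],[1.7,3.5,0,0,0],[0,0,0,0,0],[0,0,-3,0,0],[0,0,0,0,0]]'; python3 - <<'E'
import sys;sys.path.insert(0,'.')
from plant import read_camera
import cv2,numpy as np
s=read_camera("side")[:,:,::-1];t=read_camera("top")[:,:,::-1]
a=cv2.resize(s[165:325,270:400],None,fx=3,fy=3);b=cv2.resize(t[220:320,250:370],None,fx=3.2,fy=3.2)
b=np.vstack([b,np.zeros((480-b.shape[0],b.shape[1],3),np.uint8)]);cv2.imwrite("pics/c2.png",np.hstack([a,b]))
E
```

```text
t: 2.35
tool_pos: [0.4433, -0.0079, 0.4023]
orientation: [-3.141, 0.065, 0.008]
force: [-0.2, 0.2, 0.1]
opening: 0.0932
gripper_force: 0.0
```

View pics/c2.png

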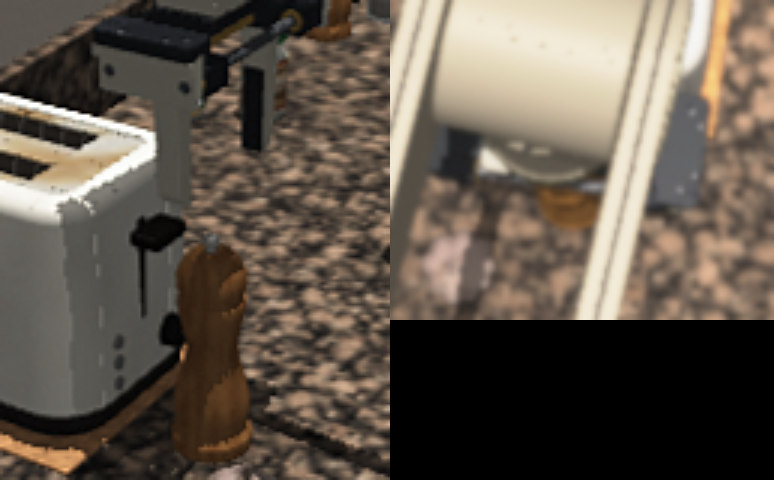

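The side crop shows the open fingers straddling the mill above its knob, with tips at about full-image (328,232) and (355,213).

```bash
python3 -c "
from h import *
p=np.array([.4433,-.0079,.2163]);y=np.array([-.042,-.999,0])
for k in(.0465,-.0465,.06,-.06):print(proj('side',p+k*y))
print(proj('side',[.4445,-.006,.172]),proj('top',[.4445,-.006,.172]))"
```

```text
[352.70264379 215.77768145]
[328.96354706 232.72019722]
[355.92727772 213.47627076]
[325.27891243 235.34990891]
[339.87582937 243.96596286] [303.6869244  272.62698169]
```

```bash
python3 -m handwheel '[[0.1,0.1,-3,0,0],[0,0.1,-3,0,0],[0,0,-2,0,0],[0,0,-1.4,0,0],[0,0,0,0,0],[0,0,0,0,0.45],[0,0,0,0,0.6],[0,0,0,0,0.6],[0,0,0,0,0.6]]' 20
```

```text
t: 3.58
tool_pos: [0.4455, -0.0054, 0.311]
orientation: [3.141, -0.065, 0.001]
force: [-0.6, 1.3, 0.7]
opening: 0.0577
gripper_force: 0.0
```

```bash
python3 -m handwheel '[[0,0,-0.3,0,0.7],[0,0,0,0,0.7],[0,0,0,0,0.7],[0,0,0,0,0.7],[0,0,0,0,0.7]]' 20
```

```text
t: 4.2
tool_pos: [0.4456, -0.0055, 0.3082]
orientation: [3.141, -0.065, 0.002]
force: [-0.1, -0.8, 5.1]
opening: 0.0474
gripper_force: 20.0
```

```bash
python3 -m handwheel '[[0,0,0.4,0,0.7],[-1,0,0.6,0,0.7],[-1,0,2,0,0.7],[0,0,3,0,0.7],[0,0,4,0,0.7],[0,0,3,0,0.7],[0,0,0,0,0.7]]'; python3 - <<'E'
from plant import read_camera
import cv2,numpy as np
s=read_camera("side")[:,:,::-1]
cv2.imwrite("pics/c3.png",cv2.resize(s[130:410,170:420],None,fx=2,fy=2))
E
```

```text
t: 5.08
tool_pos: [0.4254, -0.0055, 0.4403]
orientation: [3.14, -0.065, 0.007]
force: [0.2, 0.5, -2.3]
opening: 0.0477
gripper_force: 20.1
```

View pics/c3.png

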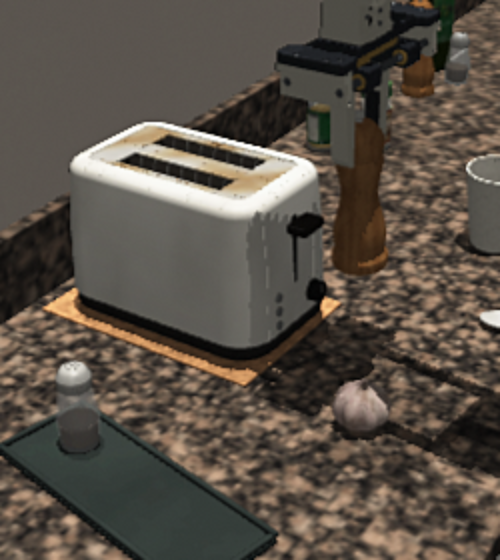

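The mill hangs upright and clear of the lever; the tray's near half is free.

```bash
python3 -m handwheel '[[0.3,2,0,0,0.7],[0.5,3.7,0,0,0.7],[0.5,4,0,0,0.7],[0.5,4,0,0,0.7],[0.5,4,0,0,0.7],[0.5,4,0,0,0.7],[0.5,3.7,0,0,0.7],[0.3,2.5,0,0,0.7],[0,1.4,0,0,0.7],[0,0,0,0,0.7]]'; python3 -m handwheel '[[0,0,-2.5,0,0.7],[0,0,-3.5,0,0.7],[0,0,-2.5,0,0.7],[0,0,-1.5,0,0.7],[0,0,-0.5,0,0.7],[0,0,0,0,0.7]]';  python3 - <<'E'
from plant import read_camera
import cv2,numpy as np
s=read_camera("side")[:,:,::-1]
cv2.imwrite("pics/c4.png",cv2.resize(s[200:440,140:360],None,fx=2.5,fy=2.5))
E
```

```text
t: 6.38
tool_pos: [0.4609, 0.2878, 0.4363]
orientation: [3.14, -0.063, -0.003]
force: [0.8, -0.7, -1.3]
opening: 0.0478
gripper_force: 20.1
t: 7.12
tool_pos: [0.4616, 0.2874, 0.3333]
orientation: [-3.141, 0.065, -0.001]
force: [-0.3, -0.3, -2.4]
opening: 0.0477
gripper_force: 20.1
```

View pics/c4.png

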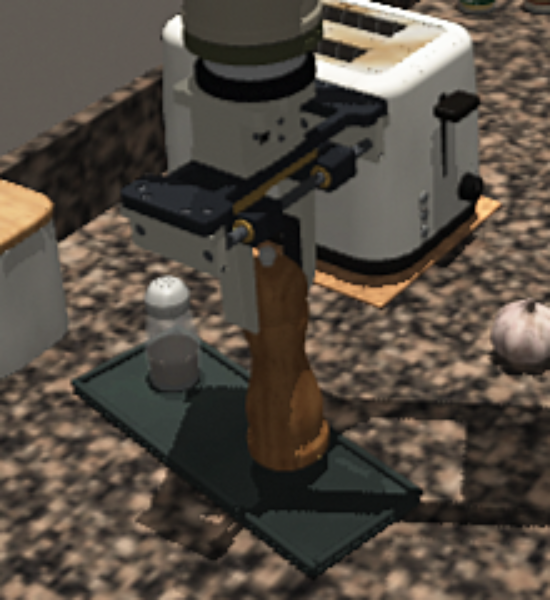

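The mill hovers upright over the tray's free half.

```bash
python3 -m handwheel '[[0,0,-0.6,0,0.7],[0,0,-0.4,0,0.7],[0,0,-0.2,0,0.7],[0,0,0,0,0.7]]'
```

```text
t: 7.68
tool_pos: [0.4613, 0.2875, 0.3205]
orientation: [3.141, -0.065, -0.001]
force: [-0.3, -0.1, -1.6]
opening: 0.0474
gripper_force: 20.1
```

```bash
python3 -m handwheel '[[0,0,-0.15,0,0.7],[0,0,0,0,0.7],[0,0,0,0,0.7]]'
```

```text
t: 8.05
tool_pos: [0.4614, 0.2876, 0.3193]
orientation: [-3.141, 0.065, -0.0]
force: [-0.4, 1.0, -1.8]
opening: 0.0474
gripper_force: 20.1
```

```bash
python3 -m handwheel '[[0,0,-0.15,0,0.7],[0,0,0,0,0.7],[0,0,0,0,0.7]]'; python3 -m handwheel '[[0,0,-0.15,0,0.7],[0,0,0,0,0.7],[0,0,0,0,0.7]]'
```

```text
t: 8.43
tool_pos: [0.4613, 0.2875, 0.3177]
orientation: [3.141, -0.065, -0.0]
force: [0.3, -0.3, -0.2]
opening: 0.0476
gripper_force: 20.1
t: 8.8
tool_pos: [0.4614, 0.2875, 0.3162]
orientation: [3.141, -0.065, -0.0]
force: [-0.0, 0.7, -1.7]
opening: 0.0475
gripper_force: 20.1
```

```bash
for i in 1; do python3 -m handwheel '[[0,0,-0.15,0,0.7],[0,0,0,0,0.7],[0,0,0,0,0.7]]'; python3 -m handwheel '[[0,0,-0.15,0,0.7],[0,0,0,0,0.7],[0,0,0,0,0.7]]'; done; python3 - <<'E'
from plant import read_camera
import cv2,numpy as np
s=read_camera("side")[:,:,::-1]
cv2.imwrite("pics/c5.png",cv2.resize(s[280:440,190:330],None,fx=3.5,fy=3.5))
E
```

```text
t: 9.18
tool_pos: [0.4614, 0.2875, 0.3147]
orientation: [3.141, -0.065, -0.0]
force: [-0.1, 0.2, -1.6]
opening: 0.0476
gripper_force: 20.1
t: 9.55
tool_pos: [0.4618, 0.2876, 0.3143]
orientation: [-3.14, 0.065, -0.002]
force: [-1.7, -1.2, 5.1]
opening: 0.0474
gripper_force: 20.3
```

View pics/c5.png

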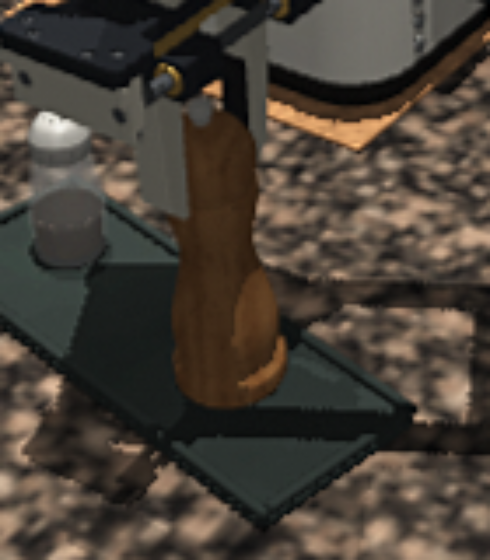

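It rests on the tray (force jumped by about 7 N). Now I release it and rise.

```bash
python3 -m handwheel '[[0,0,0,0,0.35],[0,0,0,0,0.2],[0,0,0,0,0],[0,0,0,0,0],[0,0,0,0,0],[0,0,1,0,0],[0,0,3,0,0],[0,0,4,0,0],[0,0,4,0,0],[0,0,0,0,0]]'; python3 - <<'E'
from plant import read_camera
import cv2,numpy as np
s=read_camera("side")[:,:,::-1]
cv2.imwrite("pics/c6.png",cv2.resize(s[180:440,140:400],None,fx=2.2,fy=2.2))
E
```

```text
t: 10.85
tool_pos: [0.4621, 0.2879, 0.4386]
orientation: [-3.137, 0.065, -0.012]
force: [-0.2, 0.8, -0.3]
opening: 0.0931
gripper_force: 0.0
```

View pics/c6.png

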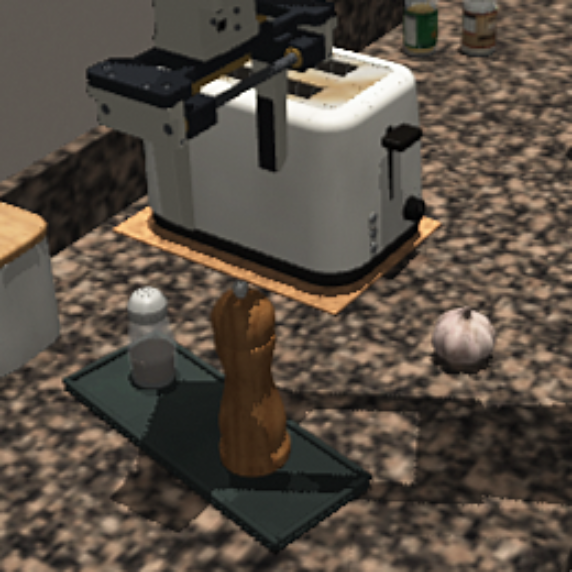

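The mill stands upright on the tray, released, and the lever is still up. Next is the lever.

```bash
python3 -m handwheel '[[0.2,-2,0.5,0,0.5],[0.3,-4,0,0,1],[0.3,-4,0,0,1],[0.4,-4,0,0,1],[0.4,-4,0,0,1],[0.4,-4,0,0,1],[0.4,-4,0,0,1],[0.3,-3,0,0,1],[0,-1.8,0,0,1],[0,0,0,0,1]]' 20; python3 -m handwheel '[[0,0,-3,0,1],[0,0,-3,0,1],[0,0,-1.5,0,1],[0,0,0,0,1],[0,0,0,0,1]]';  python3 - <<'E'
from plant import read_camera
import cv2,numpy as np
s=read_camera("side")[:,:,::-1];t=read_camera("top")[:,:,::-1]
a=cv2.resize(s[170:300,270:390],None,fx=4,fy=4);b=cv2.resize(t[230:330,270:370],None,fx=3,fy=3)
b=np.vstack([b,np.zeros((520-300,300,3),np.uint8)]);cv2.imwrite("pics/c7.png",np.hstack([a,b]))
E
```

```text
t: 12.15
tool_pos: [0.488, -0.0215, 0.4376]
orientation: [-3.141, 0.068, 0.002]
force: [0.2, -0.3, 0.8]
opening: 0.001
gripper_force: 0.0
t: 12.78
tool_pos: [0.4887, -0.0202, 0.3645]
orientation: [3.141, -0.064, 0.003]
force: [-0.2, -0.9, -0.0]
opening: 0.0004
gripper_force: 0.0
```

View pics/c7.png

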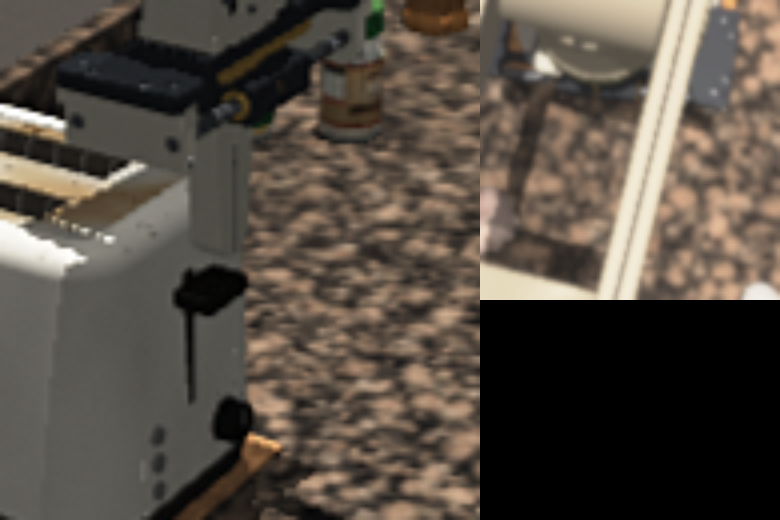

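The closed fingertips hang about 18 mm above the paddle, over its outer part and mid width.

```bash
python3 -m handwheel '[[0,0,-0.7,0,1],[0,0,-0.7,0,1],[0,0,0,0,1]]'; python3 -m handwheel '[[0,0,-0.2,0,1],[0,0,-0.2,0,1],[0,0,0,0,1]]';python3 -m handwheel '[[0,0,-0.2,0,1],[0,0,-0.2,0,1],[0,0,0,0,1]]'
```

```text
t: 13.25
tool_pos: [0.488, -0.0205, 0.3482]
orientation: [-3.141, 0.065, 0.003]
force: [-0.4, 0.4, -0.1]
opening: 0.0005
gripper_force: 0.0
t: 13.62
tool_pos: [0.4884, -0.0205, 0.3457]
orientation: [3.141, -0.065, 0.001]
force: [-1.8, 0.1, 3.5]
opening: 0.0005
gripper_force: 2.1
t: 14.0
tool_pos: [0.4884, -0.0205, 0.3421]
orientation: [3.141, -0.065, 0.001]
force: [-3.6, 1.3, 6.3]
opening: 0.0005
gripper_force: 3.7
```

```bash
python3 -m handwheel '[[0,0,-0.3,0,1],[0,0,-0.3,0,1],[0,0,-0.3,0,1],[0,0,0,0,1]]'; python3 -m handwheel '[[0,0,-0.3,0,1],[0,0,-0.3,0,1],[0,0,-0.3,0,1],[0,0,0,0,1]]';python3 -m handwheel '[[0,0,-0.3,0,1],[0,0,-0.3,0,1],[0,0,-0.3,0,1],[0,0,0,0,1]]'
```

```text
t: 14.5
tool_pos: [0.4884, -0.0205, 0.3322]
orientation: [3.141, -0.065, 0.0]
force: [-0.9, 1.3, 4.0]
opening: 0.0005
gripper_force: 2.0
t: 15.0
tool_pos: [0.4884, -0.0205, 0.3233]
orientation: [3.141, -0.065, 0.001]
force: [-0.5, -0.6, 3.2]
opening: 0.0004
gripper_force: 1.3
t: 15.5
tool_pos: [0.4885, -0.0205, 0.3146]
orientation: [3.141, -0.065, 0.001]
force: [-2.8, 1.1, 9.5]
opening: 0.0004
gripper_force: 4.4
```

```bash
python3 -m handwheel '[[0,0,-0.3,0,1],[0,0,-0.3,0,1],[0,0,0,0,1]]'; python3 -m handwheel '[[0,0,-0.2,0,1],[0,0,-0.2,0,1],[0,0,0,0,1],[0,0,0,0,1]]'
```

```text
t: 15.88
tool_pos: [0.4884, -0.0205, 0.308]
orientation: [3.141, -0.065, 0.001]
force: [0.7, -0.1, 1.5]
opening: 0.0008
gripper_force: 1.1
t: 16.38
tool_pos: [0.4885, -0.0205, 0.3044]
orientation: [3.141, -0.065, 0.001]
force: [-0.7, -0.9, 5.3]
opening: 0.0002
gripper_force: 2.6
```

```bash
python3 -m handwheel '[[0,0,-0.05,0,1],[0,0,0,0,1],[0,0,0,0,1],[0,0,0,0,1],[0,0,0,0,1]]'; python3 - <<'E'
from plant import read_camera
import cv2
s=read_camera("side")[:,:,::-1]
cv2.imwrite("pics/c8.png",cv2.resize(s[180:440,140:400],None,fx=2.2,fy=2.2))
E
```

```text
t: 17.0
tool_pos: [0.4885, -0.0205, 0.304]
orientation: [3.141, -0.065, 0.001]
force: [-1.9, -0.6, 6.6]
opening: 0.0006
gripper_force: 3.3
```

View pics/c8.png

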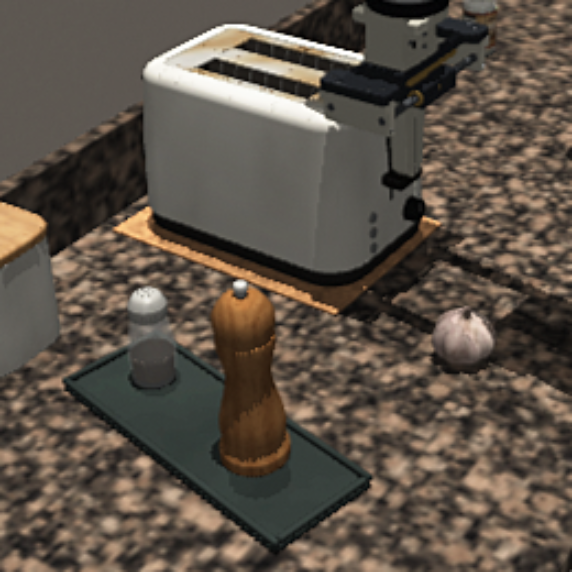

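The lever is held about 42 mm down at 6.6 N, close to the 7 N stated for the third click. The mill stands upright on the tray and the salt shaker and garlic have not moved.

```bash
python3 -c "
from plant import job
print(job.close_job())"
```

```text
the job is handed in; nothing more can be done
None
```

I handed the job in at about 17 s with the pepper mill upright and let go on the slate tray and the fingertips holding the lever about 42 mm down, at its third click; no verdict came back.

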